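# Lift a stack of filter plates with a T-foot skewer

### The job

Take the green-handled skewer from its holder, thread it down through the slots of the three ceramic filter plates in the grey caddy until its collar rests on the top plate, and turn it a quarter turn so that its foot catches under the stack. Lift all three plates out together and set them down gently in the middle of the blue draining stand, then let go, leaving the skewer standing upright in the stack. The plates are brittle and lie a little out of line with one another, so feel your way through with light pressure (never more than 40 N), and leave everything else where it is.

Things in the scene. Friction and masses are not known exactly. Their poses are not given: they have to be found in the camera images.
- skewer_grip (a point): Centre of the loose 110 g skewer's green grip, a flat block 36 (x) x 14 (y) x 40 mm high; take it from above across the 14 mm. x: along the grip's long side and the foot; z up. Below this point on the centre line: collar (disc 32 mm wide) underside at 32 mm, 8 mm rod, blunt T-foot 22 (x) x 8 (y) x 7 mm with its underside at 78 mm. It starts upright in the holder, collar on the holder's top.
- skewer_collar (a point): Centre of the underside of the skewer's collar, 32 mm below skewer_grip, 46 mm above the foot's underside, 39 mm above the foot's top; axes as skewer_grip. With the collar on the three plates (36 mm) the foot's top is 3 mm below the lowest one and free to turn; either way round will do.
- stack_top (a point): Centre of the upper face of the top one of 3 equal loose sand-coloured plates piled in the caddy: 64 x 64 x 12 mm, 50 to 100 g, a straight-sided slot through the middle 25 (x) x 11 (y) mm, z up. The lower two are not measured: each plate lies up to 3.2 mm off the caddy's centre in x and y (0.02 rad), so the foot often lands on a lower slot's rim. Pushed lightly sideways, a plate slides along.
- caddy: Fixed grey open square box, 82 mm outside, 72 mm inside, rim 64 mm high. Origin: centre of its underside, on the table; z up, x along the plates' slots. Inside, a ledge 20 mm above the table carries the plates (pile's upper face 56 mm above the table) round an open pit 46 x 46 mm, its floor about 5 mm above the table, where the foot can turn.
- stand: Fixed blue draining stand: a flat square frame 94 x 94 mm, 26 mm high, with an opening 46 x 46 mm right through its middle, where the skewer's foot hangs while the plates rest on the frame. Origin: centre of its underside, on the table; z up.
- holder: Fixed black block 64 x 64 mm, 52 mm high, with a through slot 27 mm (x) by 13 mm (y) in which the skewer stands. Origin: centre of its underside, on the table; z up.
- thermometer: Glass thermometer, 120 mm long, 10 mm thick, lying on the table along its x. Bystander.
- airstone: Blue ceramic airstone, upright cylinder 26 mm across, 38 mm high. Bystander.
- timer_box: White press-button timer switch box, 70 x 90 x 40 mm. Bystander.
- food_jar: Jar 60 mm across, 85 mm high. Bystander.
- glass_scrubber: Black glass scrubber, 55 x 30 x 28 mm. Bystander.
- short_tweezer: Steel tweezer lying on the table, 140 mm long along its x, 6 mm high. Bystander.
Not all that is in view belongs to the job. There is more than one size of the part that bears skewer_grip; the job needs the largest. What is shaped like the caddy but pink is not meant.

How it is judged:
On the way, in this order (a step that is already met when the one before it is completed fails the run):
1. the skewer is threaded down through all three plates in the caddy and turned crosswise under them (z of skewer_collar in the frame of stack_top between -0.002 and 0.0035 m and horizontal distance between skewer_collar and stack_top below 0.012 m and angle between the x axis of skewer_collar and the x axis of stack_top, either way round above 1.1 rad and z of stack_top in the frame of caddy below 0.062 m), for 0.2 s.
2. the stack hangs on the skewer, clear above the caddy (height (world z) of stack_top above 0.105 m and z of skewer_collar in the frame of stack_top between -0.002 and 0.006 m), for 0.2 s.
3. the stack stands on the draining stand while the skewer is still held (set down, not dropped) (z of stack_top in the frame of stand below 0.066 m and horizontal distance between stack_top and stand below 0.014 m and contact force between skewer and the fingers above 0.5 N), for 0.1 s.
At the end, for the whole second after the job is handed in: All three plates lie level (0.06 rad) in one pile centred within 14 mm on the draining stand, upper face 60 to 64 mm above the stand's underside; the skewer is still through them, upright within 0.12 rad, collar within 6 mm above the top plate and 14 mm of its centre, at rest, let go (z of stack_top in the frame of stand between 0.06 and 0.064 m and horizontal distance between stack_top and stand below 0.014 m and angle between stack_top's own z axis and vertical below 0.06 rad and angle between skewer_grip's own z axis and vertical below 0.12 rad and z of skewer_collar in the frame of stack_top between -0.002 and 0.006 m and horizontal distance between skewer_collar and stack_top below 0.014 m and linear speed of skewer below 0.02 m/s); the robot touches nothing.
It fails at once if the plates and caddy are pressed with more than 40 N (contact force between caddy and anything else above 40 N).
It fails at once if the stack is pressed or banged on the draining stand with more than 40 N (contact force between stand and anything else above 40 N).
It fails at once if a bystander is moved by more than 15 mm (distance of any of thermometer, airstone, timer_box, food_jar, glass_scrubber, short_tweezer from where it was at the start of the episode above 0.015 m).
It also fails if it takes over 72 s, if anything falls off the work surface, if the arm or the gripper's body presses on something with over 40 N, if the wrist force passes 120 N, or if a joint passes its speed limit or range.

### The arm

A 6-joint arm with a two-finger parallel gripper is mounted at the origin on the work surface. World frame = base frame: x ahead of the robot, y to its left, z up, the work surface at z = 0. Lengths are in m, angles in rad, forces in N, time in s.
With the tool pointing down it reaches from about 0.425 to 0.95 m from the base axis. Payload 3.5 kg.
Tool frame: the origin (TCP) lies at the very end of the fingers, on their centre line; the grasp point (between the pads) lies 19 mm behind it (tcp_to_grasp is the distance from the TCP to the grasp point, in m); z points along the fingers, y is the direction in which the jaws open and shut (so a half turn about z gives the same grasp; the last joint's range is limited). The gripper opens to 85 mm and grips with 20 to 120 N. Pads are 22 mm wide; open, the fingers measure 114 mm over their backs; the gripper's body (76 mm by 85 mm) begins 54 mm behind the grasp point. The pads swing forward as they close: fully open they stand 13 mm farther back than shut.
Start: joints at [1.167, 0.286, 1.577, -0, 1.279, -0.15], TCP at [0.169, 0.653, 0.231] pointing down, gripper open.
Joint ranges: [-2.77, 2.77], [-0.9, 2.22], [0.21, 2.48], [-1.53, 4.67], [0.24, 2.81], [-2.84, 2.84]. Speed limits (rad/s): [2.79, 2.79, 3.14, 3.14, 3.14, 3.14].

### API

Orientations are given as a unit quaternion [x, y, z, w].
In Python, from plant import * gives the robot as it stands. The module is installed in compiled form; this text tells all that it offers.
- The arm moves only by the tool arm_command, never from a script. Its argument "steps" is a list of rows, each a list of 3 entries, a list of its own where there are three numbers: the turn, a rotation vector about the tool's x, y, z in rad, then the shift along the tool's x, y, z in m, then the gripper command: -1 is shut, 1 is fully open, values between are in proportion. A call has 1 to 12 rows; each row is the pose to reach, as a shift and turn from the pose measured when the call began, along the tool's axes at that moment; what a row does not reach only later rows make up. A row lasts 1/8 s, in which the tool goes at most 62.5 mm and 10.7 degrees, less where a joint would pass 70% of its speed; a pose out of reach is approached as far as the arm can. A call with a gripper value outside its range is refused whole. The fingers move at their own pace and stop on an object; "force" is the grip in N (left out, the last holds). Time passes only in rows, so rows that repeat a pose let the fingers close. It gives the time, the measured TCP pose, the force and the opening at its end, in the units of the state.
- get_state(): the state, without advancing time (a new reading comes with each control period).
- read_camera(name): name is "side" or "top" or "wrist"; returns a dict with "frame" (420x560x3 uint8, red, green, blue), "vfov" (degrees; the focal length in pixels is half the picture's height over the tangent of half this angle, whatever the lens; pixels are square), "cx", "cy" (the principal point, pixels), "position" and "rotation" of the camera in the world; the wrist camera has in their place "mount" (4x4, takes a point from camera to tool coordinates, whose origin is the TCP and whose axes are the flange's). Camera axes: x right, y up, looking along -z (the intrinsics and any distortion apply to the point x, -y, -z); pixel columns grow to the right and rows downward; lengths in m; the calibration is good to about 2 mm. A picture is of the moment at which its call begins: read the wrist's pose just before it. There is no depth.
- sign_off(): hands the job in, once; it reports no verdict.
The state is a dict: "time": time; "qpos": joint angles; "dq": joint speeds; "joint_efforts": joint torques, N m; "eef_pos": TCP position; "tcp_rot": TCP orientation; "contact_force": force on the tool from outside, world axes, zero at the start; "wrist_torque": the same for the moment, N m; "opening": opening from 0.0 (shut) to 1.0 (fully open).
Only numpy, scipy, OpenCV 4.12 (cv2) and the standard library are available. Lean on these libraries where they do the work, as an engineer would, in place of code of your own. Each camera call takes 0.05 s, during which the arm holds its last target.

## Working session

There is one attempt and no reset: what is moved stays moved. The work goes in short steps, Python scripts to look and compute and a tool call to move; the robot and the scene stay as the last step left them, time stands still between calls to the robot, and variables do not carry over. Pictures are saved under pics/ and viewed, and the job is handed in when it is done.

Besides the shell and the picture viewer there is one more tool, called after "Request:" as name(argument=value, ...), one argument or row to a line, values as JSON. arm_command: Moves the arm, as the interface text tells. Its arguments: {"type":"object","properties":{"steps":{"type":"array"},"force":{"type":"number"}},"required":["steps"]}

```bash
mkdir -p pics
python3 - <<'E'
from plant import *
import cv2
s=get_state()
for k in s: print(k,s[k])
for n in ("side","top","wrist"):
    c=read_camera(n)
    cv2.imwrite(f"pics/{n}0.png",c["frame"][:,:,::-1])
    print(n,{k:v for k,v in c.items() if k!="frame"})
E
```

```text
time 0.0
qpos [ 1.16699648e+00  2.87176432e-01  1.57817625e+00  1.66953234e-05
  1.27859111e+00 -1.49986647e-01]
dq [ 0.00039498 -0.00137977 -0.0001799   0.00173424 -0.00079796 -0.0003959 ]
joint_efforts [ 9.59272038e-04 -4.05977225e+01 -2.92633402e+01  7.53660014e-07
  5.94314173e-03  8.86444923e-06]
eef_pos [0.16918922 0.65277688 0.2299404 ]
tcp_rot [ 1.26568534e-01  9.91957168e-01 -1.12860500e-03 -3.29049815e-04]
contact_force [ 0.0526587  -0.43612424  0.03710419]
wrist_torque [-0.02008294 -0.01796156 -0.01103596]
opening 0.9999960289859934
side {'vfov': 47.893387113975685, 'cx': 280.9867223125622, 'cy': 214.1425606580031, 'position': array([ 0.42358522, -1.02550884,  0.81274411]), 'rotation': array([ 0.45148113, -0.02744107, -0.07071076,  0.88905105])}
top {'vfov': 50.97477264616473, 'cx': 272.5064863583861, 'cy': 207.01718237111436, 'position': array([ 0.4134497 , -0.01306133,  1.31839895]), 'rotation': array([-0.03635998,  0.03989688,  0.70983843, -0.7022931 ])}
wrist {'vfov': 58.75925603361939, 'cx': 280.09085270491533, 'cy': 199.5520007792619, 'mount': array([[-3.39560188e-04,  9.45637459e-01,  3.25222510e-01,
         8.35868441e-02],
       [ 9.99999899e-01,  2.25526038e-04,  3.88331928e-04,
         2.09531985e-04],
       [ 2.93875073e-04,  3.25222610e-01, -9.45637440e-01,
        -1.42041936e-01],
       [ 0.00000000e+00,  0.00000000e+00,  0.00000000e+00,
         1.00000000e+00]])}
```

View pics/top0.png

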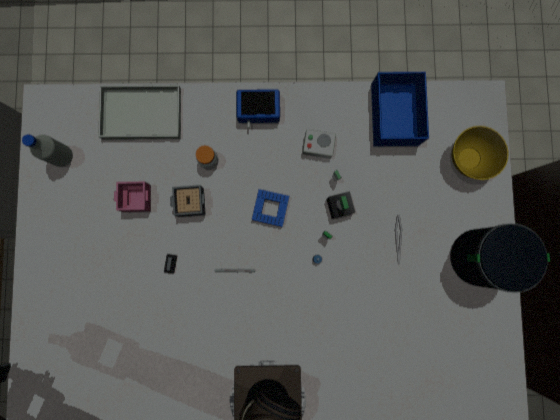

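View pics/side0.png

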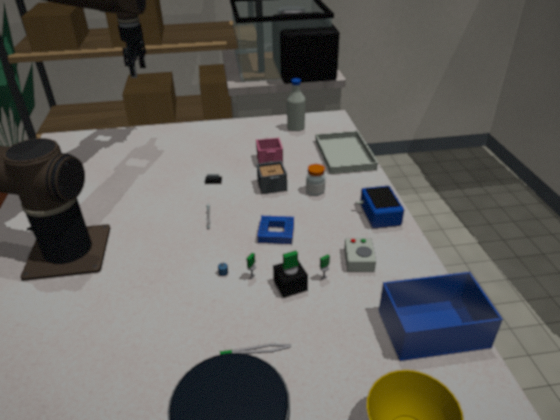

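View pics/wrist0.png

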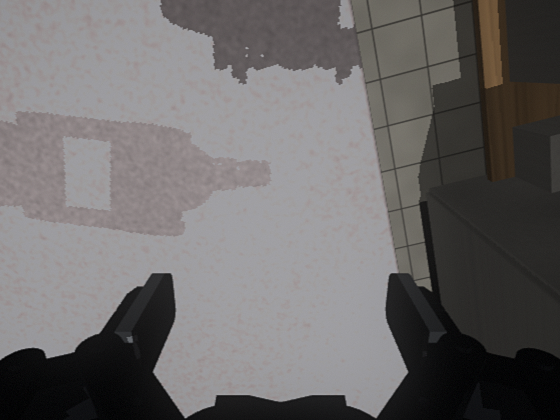

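Top view: holder with the large skewer at about (341,205), stand (271,208), caddy with sand plates (189,200). Pink decoy is at (133,197), and smaller skewers are at (337,174) and (326,236). I'll write helpers and make rough estimates.

```bash
cat > h.py <<'E'
from plant import *
import numpy as np, cv2
from scipy.spatial.transform import Rotation as R
from scipy.optimize import least_squares
def cam(n):
    s=get_state(); c=read_camera(n)
    if n=="wrist":
        T=np.eye(4);T[:3,:3]=R.from_quat(s["tcp_rot"]).as_matrix();T[:3,3]=s["eef_pos"]
        T=T@c["mount"]; c["Rm"]=T[:3,:3];c["p"]=T[:3,3]
    else: c["Rm"]=R.from_quat(c["rotation"]).as_matrix();c["p"]=np.array(c["position"])
    c["f"]=210/np.tan(np.radians(c["vfov"]/2)); return c
def ray(c,u,v):
    d=np.array([(u-c["cx"])/c["f"],-(v-c["cy"])/c["f"],-1.]);return c["Rm"]@d
def at(c,u,v,z):
    d=ray(c,u,v);return c["p"]+d*(z-c["p"][2])/d[2]
def proj(c,P):
    q=(np.atleast_2d(P)-c["p"])@c["Rm"];return np.c_[c["cx"]-c["f"]*q[:,0]/q[:,2],c["cy"]+c["f"]*q[:,1]/q[:,2]]
def save(c,name,crop=None,k=1):
    f=c["frame"][:,:,::-1]
    if crop: u0,v0,u1,v1=crop;f=f[v0:v1,u0:u1]
    cv2.imwrite("pics/"+name+".png",cv2.resize(f,None,fx=k,fy=k,interpolation=cv2.INTER_CUBIC))
E
python3 - <<'E'
from h import *
c=cam("top")
save(c,"topA",(150,140,380,270),3.4)
for n,u,v,z in [("holder",341,206,.052),("stand",271,208,.026),("caddy",189,200,.06),("tw",398,240,0),("therm",235,270,0),("s1",337,174,.06),("s2",326,236,.06)]:print(n,at(c,u,v,z).round(4))
c=cam("side");save(c,"sideA",(200,130,400,300),4)
for n,u,v,z in [("holder",290,272,.052),("stand",276,229,.026),("caddy",272,172,.06)]:print(n,at(c,u,v,z).round(4))
E
```

```text
holder [ 0.5515 -0.2184  0.052 ]
stand [ 0.5505 -0.0158  0.026 ]
caddy [0.5725 0.2198 0.06  ]
tw [ 0.4531 -0.3946  0.    ]
therm [0.3697 0.0927 0.    ]
s1 [ 0.644  -0.2081  0.06  ]
s2 [ 0.4649 -0.1719  0.06  ]
holder [ 0.555  -0.2262  0.052 ]
stand [ 0.5501 -0.0265  0.026 ]
caddy [0.5729 0.2135 0.06  ]
```

View pics/topA.png

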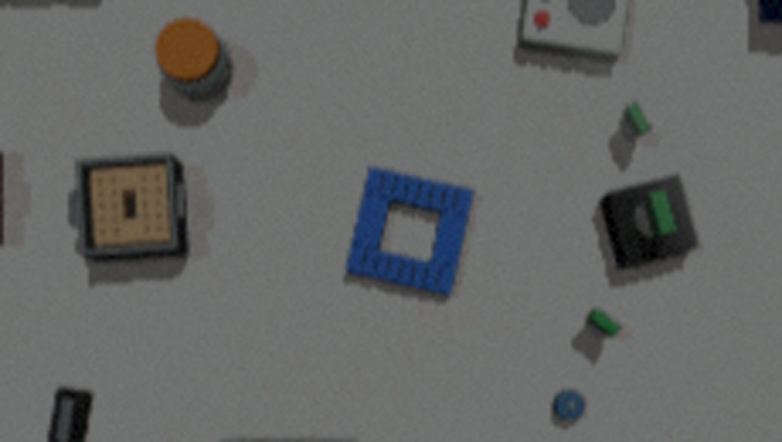

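View pics/sideA.png

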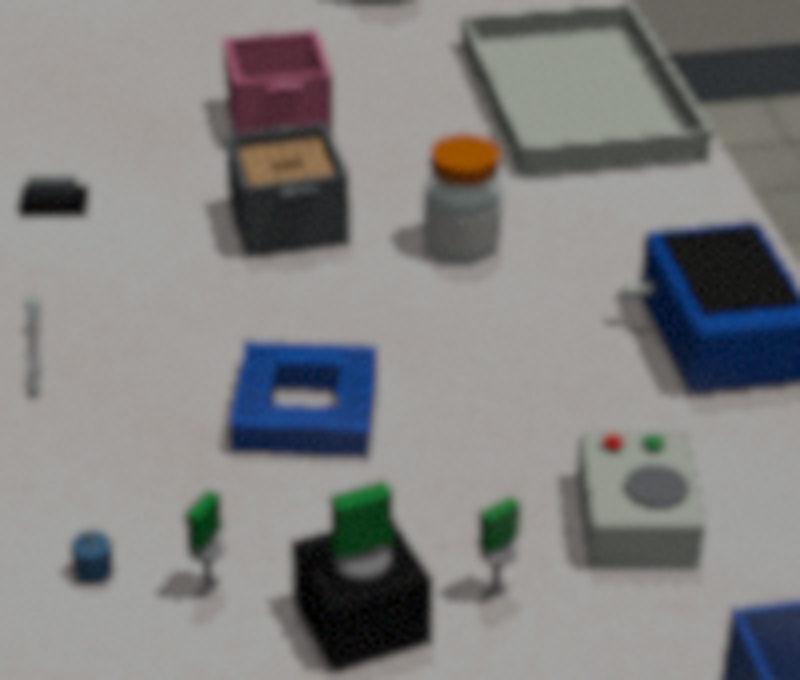

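```bash
cat >> h.py <<'E'
def tgt(p,psi):
    """print tool-frame rotvec and shift to reach TCP p, tool x at yaw psi(deg), pointing down"""
    s=get_state();R0=R.from_quat(s["tcp_rot"]).as_matrix()
    a=np.radians(psi);c,n=np.cos(a),np.sin(a)
    D=np.array([[c,n,0],[n,-c,0],[0,0,-1.]])
    print("turn",R.from_matrix(R0.T@D).as_rotvec().round(4),"shift",(R0.T@(np.array(p)-s["eef_pos"])).round(4))
def st():
    s=get_state();M=R.from_quat(s["tcp_rot"]).as_matrix()
    print("t",round(s["time"],2),"p",s["eef_pos"].round(4),"psi",np.degrees(np.arctan2(M[1,0],M[0,0])).round(2),"zax",M[:,2].round(4),"F",s["contact_force"].round(2),"Tq",s["wrist_torque"].round(3),"op",round(s["opening"],4),"q",s["qpos"].round(3))
E
python3 -c "
from h import *
st();tgt([.575,.216,.2],180)"
```

```text
t 0.25 p [0.1693 0.6531 0.2307] psi 165.46 zax [-4.0e-04 -1.1e-03 -1.0e+00] F [0.44 0.27 0.29] Tq [-0.009 -0.023 -0.001] op 1.0025 q [ 1.167  0.287  1.577 -0.     1.279 -0.15 ]
turn [-0.0011 -0.0003 -0.2537] shift [-0.5024 -0.3212  0.031 ]
```

Request:
arm_command(
  steps=[
    [[0,0,-0.06],[-0.04,-0.025,0],1],
    [[0,0,-0.13],[-0.1,-0.06,0.005],1],
    [[0,0,-0.2],[-0.15,-0.095,0.01],1],
    [[-0.001,0,-0.254],[-0.2,-0.128,0.015],1],
    [[-0.001,0,-0.254],[-0.25,-0.16,0.02],1],
    [[-0.001,0,-0.254],[-0.3,-0.192,0.025],1],
    [[-0.001,0,-0.254],[-0.35,-0.224,0.031],1],
    [[-0.001,0,-0.254],[-0.4,-0.256,0.031],1],
    [[-0.001,0,-0.254],[-0.45,-0.288,0.031],1],
    [[-0.001,0,-0.254],[-0.485,-0.31,0.031],1],
    [[-0.001,0,-0.254],[-0.502,-0.321,0.031],1],
    [[-0.001,0,-0.254],[-0.502,-0.321,0.031],1],
  ],
)

```text
time: 1.75
eef_pos: [0.5748, 0.2159, 0.1997]
tcp_rot: [0.001, 1.0, 0.0, -0.001]
contact_force: [-0.1, -0.3, -0.3]
opening: 1.002
```

```bash
python3 -c "
from h import *
st();c=cam('wrist');save(c,'w1',None,1.4);np.save('w1.npy',dict(p=c['p'],Rm=c['Rm'],f=c['f'],cx=c['cx'],cy=c['cy'],frame=c['frame']),allow_pickle=True);st()"
```

```text
t 1.75 p [0.5748 0.2159 0.1997] psi 179.92 zax [-1.e-03  3.e-04 -1.e+00] F [-0.09 -0.29 -0.32] Tq [-0.029  0.054  0.04 ] op 1.0016 q [ 0.194  0.181  1.761  0.     1.2   -1.376]
t 1.8 p [0.5741 0.2168 0.1997] psi 180.0 zax [-1.3e-03  4.0e-04 -1.0e+00] F [-0.89  0.5   0.01] Tq [ 0.021 -0.013  0.013] op 0.9935 q [ 1.960e-01  1.810e-01  1.762e+00  1.000e-03  1.200e+00 -1.375e+00]
```

View pics/w1.png

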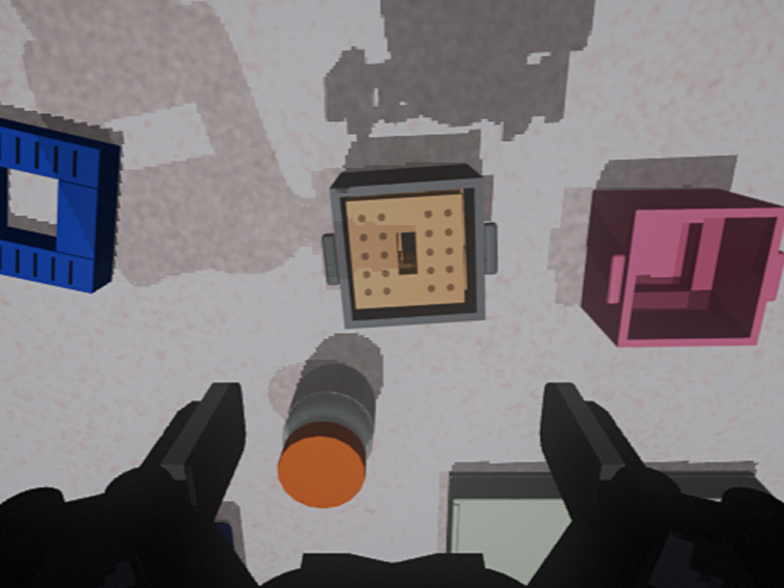

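Wrist picture: the caddy is centred near (408,250) in the enlarged picture and its slot at (407,253), with pink decoy right and jar below. Enlarging now.

```bash
python3 -c "
from h import *
d=np.load('w1.npy',allow_pickle=True).item()
save(d,'w1a',(228,112,358,237),6)
save(d,'w1b',(270,150,310,205),14)
"
```

```text
(no output)
```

View pics/w1a.png

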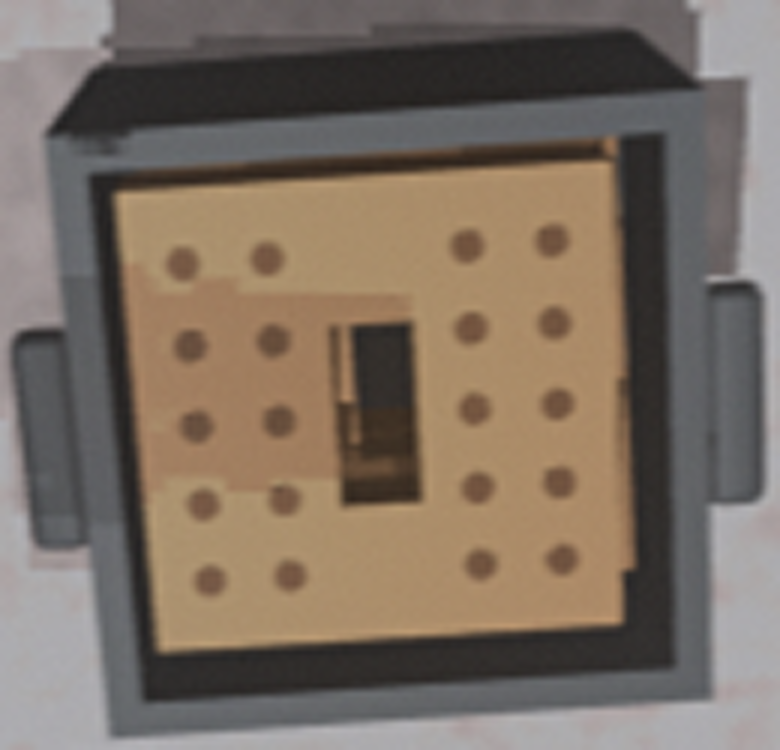

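View pics/w1b.png

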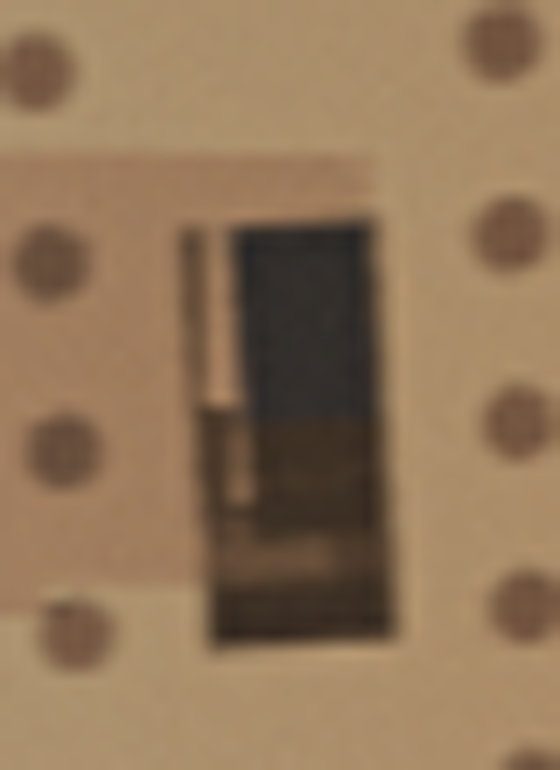

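```bash
python3 -c "
from h import *
d=np.load('w1.npy',allow_pickle=True).item()
print('cam',d['p'])
b=lambda u,v:(270+u/14,150+v/14)
a=lambda u,v:(228+u/6,112+v/6)
S=[at(d,*b(*q),.056)[:2] for q in [(180,228),(378,220),(397,637),(210,647)]]
S=np.array(S);print('slot',S.round(4),S.mean(0).round(4))
P=np.array([at(d,*a(*q),.056)[:2] for q in [(113,190),(612,158),(624,625),(157,653)]]);print('plate',P.round(4),P.mean(0).round(4))
C=np.array([at(d,*a(*q),.064)[:2] for q in [(47,134),(705,88),(713,697),(110,737)]]);print('rim',C.round(4),C.mean(0).round(4))
for A in (S,P,C):
  e=A[3]-A[0]; e2=A[2]-A[1]; w=A[1]-A[0]
  print(np.linalg.norm(e),np.linalg.norm(e2),np.linalg.norm(w),[np.degrees(np.arctan2(x[1],x[0])).round(2) for x in (e,e2)],np.degrees(np.arctan2(-w[0],w[1])))
for q in [(238,240),(245,400),(253,500)]:
  print(q,[at(d,*b(*q),z)[:2].round(4) for z in (.044,.032,.02)])
for q in [(280,535),(280,575),(280,418),(330,555)]:
  print(q,[at(d,*b(*q),z)[:2].round(4) for z in (.044,.032,.02)])
"
```

```text
cam [0.49143351 0.21605013 0.34182627]
slot [[0.5618 0.2181]
 [0.5613 0.2292]
 [0.586  0.2306]
 [0.5865 0.2199]] [0.5739 0.2245]
plate [[0.5438 0.1904]
 [0.5398 0.2543]
 [0.6039 0.2586]
 [0.6079 0.1945]] [0.5739 0.2244]
rim [[0.5354 0.1831]
 [0.5299 0.2643]
 [0.6112 0.2698]
 [0.6169 0.1884]] [0.5733 0.2264]
0.024856068961652503 0.024687615073513153 0.01111933284500429 [np.float64(4.03), np.float64(3.29)] 2.2740871796813336
0.06424095092736999 0.06423029552775085 0.06403218141777157 [np.float64(3.66), np.float64(3.85)] 3.58330641056917
0.08174206953174341 0.08151720074252145 0.08134190334696212 [np.float64(3.69), np.float64(3.91)] 3.878701507422638
(238, 240) [array([0.5654, 0.2216]), array([0.5684, 0.2218]), array([0.5714, 0.2221])]
(245, 400) [array([0.5751, 0.2221]), array([0.5785, 0.2223]), array([0.5819, 0.2225])]
(253, 500) [array([0.5813, 0.2226]), array([0.5849, 0.2228]), array([0.5886, 0.2231])]
(280, 535) [array([0.5835, 0.2242]), array([0.5872, 0.2245]), array([0.5909, 0.2248])]
(280, 575) [array([0.586 , 0.2242]), array([0.5898, 0.2245]), array([0.5936, 0.2249])]
(280, 418) [array([0.5763, 0.2241]), array([0.5797, 0.2245]), array([0.5831, 0.2248])]
(330, 555) [array([0.5848, 0.2272]), array([0.5885, 0.2276]), array([0.5923, 0.2281])]
```

```bash
python3 -c "
from h import *
st();tgt([.56,-.02,.2],180);tgt([.553,-.21,.22],192)"
```

```text
t 1.8 p [0.5741 0.2168 0.1997] psi 180.0 zax [-1.3e-03  4.0e-04 -1.0e+00] F [-0.89  0.5   0.01] Tq [ 0.021 -0.013  0.013] op 0.9935 q [ 1.960e-01  1.810e-01  1.762e+00  1.000e-03  1.200e+00 -1.375e+00]
turn [ 0.0004 -0.0013 -0.    ] shift [ 0.0141 -0.2368 -0.0004]
turn [ 0.0005 -0.0012 -0.2094] shift [ 0.0212 -0.4268 -0.0204]
```

Request:
arm_command(
  steps=[
    [[0,0,0],[0,-0.04,0],1],
    [[0,0,0],[0.005,-0.09,0],1],
    [[0,0,0],[0.01,-0.14,0],1],
    [[0,0,0],[0.014,-0.19,0],1],
    [[0,0,0],[0.014,-0.225,0],1],
    [[0,0,0],[0.014,-0.237,0],1],
    [[0,0,0],[0.014,-0.237,0],1],
  ],
)

```text
time: 2.68
eef_pos: [0.5599, -0.0192, 0.1996]
tcp_rot: [-0.0, 1.0, 0.001, -0.001]
contact_force: [0.3, -0.5, 0.0]
opening: 1.002
```

```bash
python3 -c "
from h import *
st();c=cam('wrist');save(c,'w2',None,1.4);np.save('w2.npy',dict(p=c['p'],Rm=c['Rm'],f=c['f'],cx=c['cx'],cy=c['cy'],frame=c['frame']),allow_pickle=True)
tgt([.553,-.21,.22],192)"
```

```text
t 2.67 p [ 0.5599 -0.0192  0.1996] psi -179.98 zax [-0.0015  0.0011 -1.    ] F [ 0.28 -0.47  0.05] Tq [-0.026 -0.014  0.011] op 1.0016 q [-2.160e-01  6.400e-02  1.891e+00  1.000e-03  1.189e+00 -1.787e+00]
turn [ 0.0013 -0.0013 -0.2083] shift [ 0.0072 -0.1912 -0.0206]
```

View pics/w2.png

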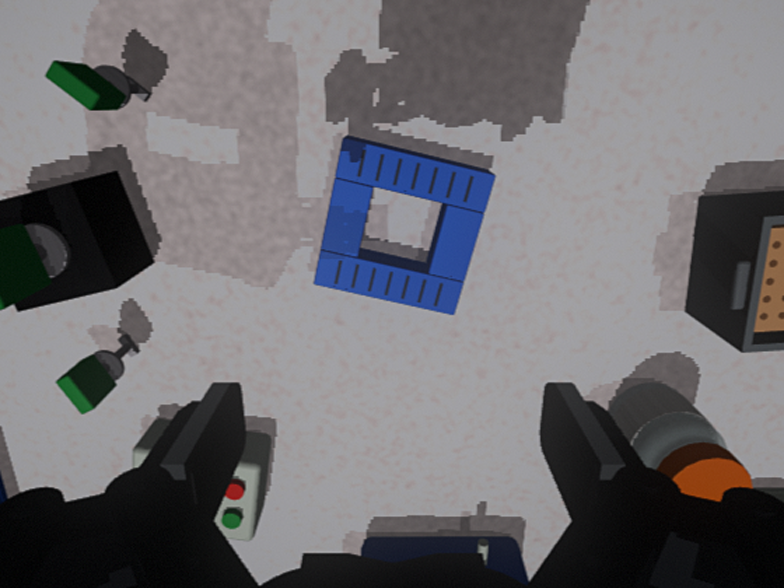

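```bash
python3 -c "
from h import *
d=np.load('w2.npy',allow_pickle=True).item()
C=np.array([at(d,u/1.4,v/1.4,.026)[:2] for u,v in [(343,147),(494,183),(455,314),(315,284)]]);print(C.round(4),C.mean(0).round(4))
for i in range(4):
  e=C[(i+1)%4]-C[i];print(np.linalg.norm(e).round(4),np.degrees(np.arctan2(e[1],e[0])).round(1))
"
```

```text
[[ 0.5023 -0.0479]
 [ 0.5233  0.0423]
 [ 0.6085  0.0221]
 [ 0.5877 -0.0684]] [ 0.5555 -0.013 ]
0.0926 76.9
0.0875 -13.3
0.0929 -103.0
0.0878 166.5
```

Request:
arm_command(
  steps=[
    [[0,0,-0.05],[0,-0.04,-0.01],1],
    [[0,0,-0.1],[0.005,-0.09,-0.02],1],
    [[0,0,-0.16],[0.007,-0.14,-0.02],1],
    [[0.001,-0.001,-0.208],[0.007,-0.18,-0.02],1],
    [[0.001,-0.001,-0.208],[0.007,-0.191,-0.02],1],
    [[0.001,-0.001,-0.208],[0.007,-0.191,-0.02],1],
  ],
)

```text
time: 3.48
eef_pos: [0.5534, -0.2087, 0.2191]
tcp_rot: [-0.104, 0.995, 0.001, -0.0]
contact_force: [0.3, 0.2, -0.4]
opening: 1.005
```

```bash
python3 -c "
from h import *
st();c=cam('wrist');save(c,'w3',None,1.4);np.save('w3.npy',dict(p=c['p'],Rm=c['Rm'],f=c['f'],cx=c['cx'],cy=c['cy'],frame=c['frame']),allow_pickle=True)"
```

```text
t 3.48 p [ 0.5534 -0.2087  0.2191] psi -168.01 zax [-9.0e-04  1.4e-03 -1.0e+00] F [ 0.3   0.2  -0.39] Tq [ 0.022 -0.021 -0.045] op 1.0046 q [-5.320e-01  1.150e-01  1.799e+00  1.000e-03  1.229e+00 -2.313e+00]
```

View pics/w3.png

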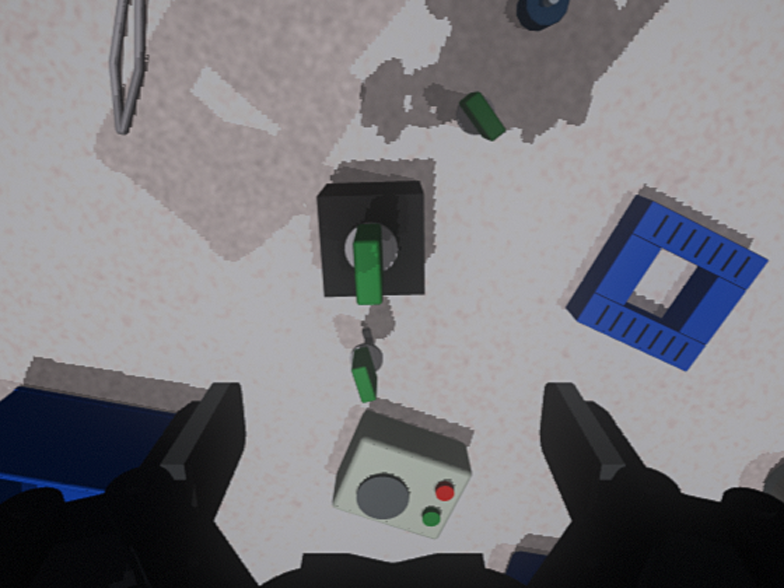

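```bash
python3 -c "
from h import *
d=np.load('w3.npy',allow_pickle=True).item()
save(d,'w3a',(220,120,310,222),7.5)
C=np.array([at(d,u/1.4,v/1.4,.026)[:2] for u,v in [(646,200),(766,260),(688,370),(580,318)]]);print(C.round(4),C.mean(0).round(4))
for i in range(4):
  e=C[(i+1)%4]-C[i];print(np.linalg.norm(e).round(4),np.degrees(np.arctan2(e[1],e[0])).round(1))
"
```

```text
[[ 0.4974 -0.0528]
 [ 0.5189  0.0406]
 [ 0.6077  0.0215]
 [ 0.585  -0.0679]] [ 0.5522 -0.0147]
0.0959 77.0
0.0908 -12.1
0.0923 -104.3
0.0889 170.2
```

View pics/w3a.png

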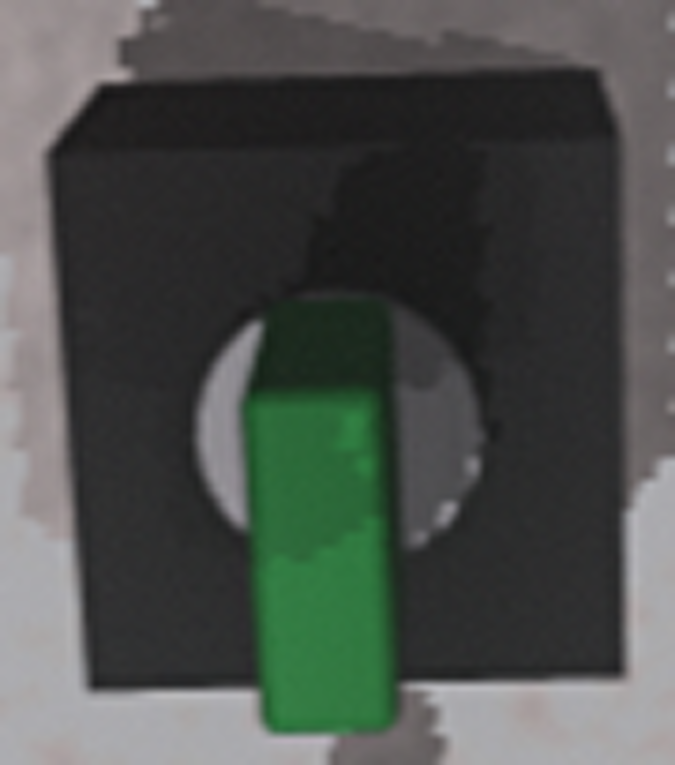

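```bash
python3 -c "
from h import *
d=np.load('w3.npy',allow_pickle=True).item()
def q(L,z,n):
  C=np.array([at(d,220+u/7.5,120+v/7.5,z)[:2] for u,v in L]);print(n,C.round(4),C.mean(0).round(4))
  for i in range(4):
    e=C[(i+1)%4]-C[i];print(np.linalg.norm(e).round(4),np.degrees(np.arctan2(e[1],e[0])).round(1))
q([(245,393),(380,390),(398,731),(261,733)],.104,'grip')
q([(50,150),(620,143),(625,676),(88,688)],.052,'holder')
"
```

```text
grip [[ 0.5421 -0.2309]
 [ 0.5392 -0.2184]
 [ 0.5729 -0.2097]
 [ 0.5759 -0.2229]] [ 0.5575 -0.2205]
0.0128 103.3
0.0348 14.4
0.0135 -77.2
0.0347 -166.8
holder [[ 0.5335 -0.258 ]
 [ 0.5197 -0.1964]
 [ 0.5809 -0.1816]
 [ 0.5955 -0.2433]] [ 0.5574 -0.2198]
0.0631 102.7
0.063 13.6
0.0634 -76.7
0.0637 -166.7
```

```bash
python3 -c "
from h import *
tgt([.5575,-.2203,.13],193.5);tgt([.5575,-.2203,.067],193.5)"
```

```text
turn [ 0.0016 -0.0005 -0.0255] shift [-0.0015 -0.0129  0.0891]
turn [ 0.0016 -0.0005 -0.0255] shift [-0.0016 -0.013   0.1521]
```

Request:
arm_command(
  steps=[
    [[0.001,0,-0.025],[-0.0015,-0.013,0.02],1],
    [[0.001,0,-0.025],[-0.0015,-0.013,0.06],1],
    [[0.001,0,-0.025],[-0.0015,-0.013,0.1],1],
    [[0.001,0,-0.025],[-0.0015,-0.013,0.13],1],
    [[0.001,0,-0.025],[-0.0015,-0.013,0.148],1],
    [[0.001,0,-0.025],[-0.0015,-0.013,0.152],1],
    [[0.001,0,-0.025],[-0.0015,-0.013,0.152],1],
  ],
)

```text
time: 4.4
eef_pos: [0.5582, -0.2203, 0.0681]
tcp_rot: [-0.118, 0.993, -0.0, 0.0]
contact_force: [0.7, -1.2, 0.3]
opening: 1.001
```

```bash
python3 -c "
from h import *
st();c=cam('wrist');save(c,'w4',None,1.4);tgt([.5575,-.2203,.067],193.5)"
```

```text
t 4.4 p [ 0.5582 -0.2203  0.0681] psi -166.5 zax [ 8.e-04 -3.e-04 -1.e+00] F [ 0.71 -1.24  0.27] Tq [-0.012 -0.001 -0.003] op 1.0014 q [-0.545  0.308  1.874  0.     0.959 -2.351]
turn [-0.0012  0.0013 -0.0002] shift [0.0009 0.0005 0.0015]
```

View pics/w4.png

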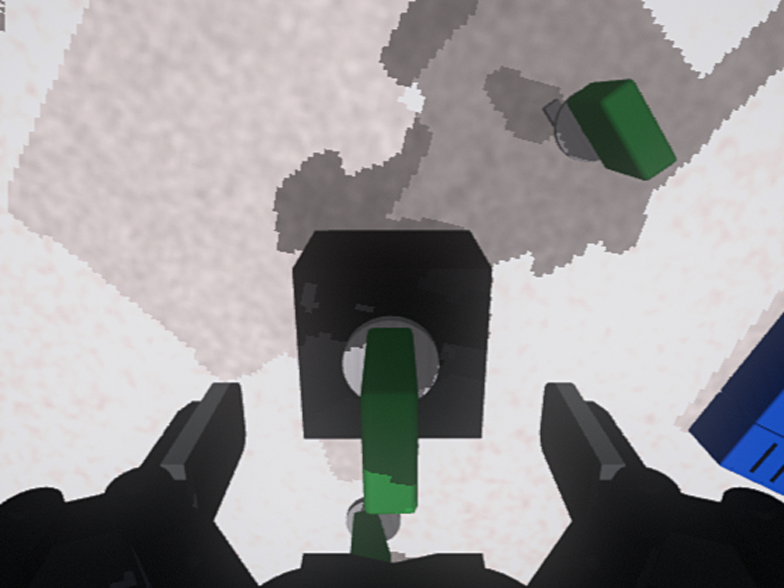

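Grip centred between the open fingers: block at x≈390, fingers at 240 and 543. Closing.

Request:
arm_command(
  steps=[
    [[0,0,0],[0.0005,0,0.001],-0.3],
    [[0,0,0],[0.0005,0,0.001],-0.6],
    [[0,0,0],[0.0005,0,0.001],-1],
    [[0,0,0],[0.0005,0,0.001],-1],
    [[0,0,0],[0.0005,0,0.001],-1],
    [[0,0,0],[0.0005,0,0.001],-1],
    [[0,0,0],[0.0005,0,0.001],-1],
    [[0,0,0],[0.0005,0,0.001],-1],
  ],
  force=70,
)

```text
time: 5.45
eef_pos: [0.5581, -0.2209, 0.0677]
tcp_rot: [-0.117, 0.993, -0.001, 0.001]
contact_force: [0.1, -0.4, 2.1]
opening: 0.151
```

```bash
python3 -c "
from h import *
st()"
```

```text
t 5.45 p [ 0.5581 -0.2209  0.0677] psi -166.51 zax [ 0.0019 -0.0012 -1.    ] F [ 0.12 -0.44  2.08] Tq [-0.107 -0.029  0.002] op 0.1512 q [-0.546  0.308  1.874 -0.     0.957 -2.352]
```

Request:
arm_command(
  steps=[
    [[0,0,0],[0,0,-0.01],-1],
    [[0,0,0],[0,0,-0.03],-1],
    [[0,0,0],[0,0,-0.06],-1],
    [[0,0,0],[0,0,-0.09],-1],
    [[0,0,0],[0,0,-0.115],-1],
    [[0,0,0],[0,0,-0.125],-1],
    [[0,0,0],[0,0,-0.125],-1],
  ],
)

```text
time: 6.32
eef_pos: [0.5582, -0.2209, 0.1939]
tcp_rot: [-0.117, 0.993, -0.001, 0.002]
contact_force: [-0.6, 0.5, -1.2]
opening: 0.157
```

```bash
python3 -c "
from h import *
st();c=cam('wrist');save(c,'w5',None,1.4);np.save('w5.npy',dict(p=c['p'],Rm=c['Rm'],f=c['f'],cx=c['cx'],cy=c['cy'],frame=c['frame']),allow_pickle=True)
tgt([.574,.2255,.19],183.7)"
```

```text
t 6.33 p [ 0.5582 -0.2209  0.1939] psi -166.51 zax [ 0.0036 -0.0022 -1.    ] F [-0.58  0.49 -1.2 ] Tq [-0.01  -0.011  0.014] op 0.1566 q [-0.546  0.155  1.803  0.     1.18  -2.352]
turn [-0.0012  0.0014  0.1708] shift [-0.12    0.4299  0.0021]
```

View pics/w5.png

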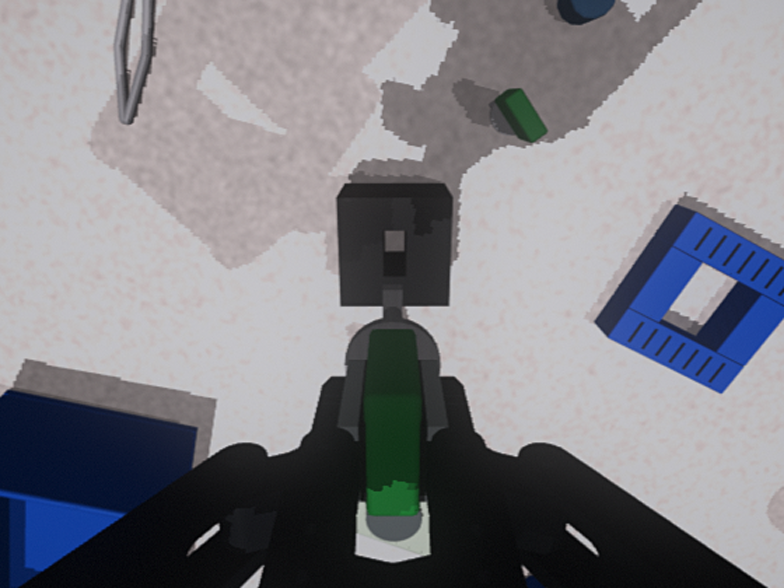

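Request:
arm_command(
  steps=[
    [[0,0,0.02],[-0.01,0.03,0],-1],
    [[0,0,0.05],[-0.02,0.07,0],-1],
    [[0,0,0.08],[-0.034,0.12,0],-1],
    [[0,0,0.1],[-0.048,0.17,0],-1],
    [[0,0,0.12],[-0.061,0.22,0],-1],
    [[0,0,0.14],[-0.075,0.27,0],-1],
    [[0,0,0.16],[-0.089,0.32,0],-1],
    [[0,0,0.17],[-0.103,0.37,0],-1],
    [[0,0,0.171],[-0.114,0.41,0],-1],
    [[0,0,0.171],[-0.12,0.426,0],-1],
    [[-0.001,0.001,0.171],[-0.12,0.43,0],-1],
    [[-0.001,0.001,0.171],[-0.12,0.43,0],-1],
  ],
)

```text
time: 7.88
eef_pos: [0.5738, 0.2246, 0.1915]
tcp_rot: [-0.032, 0.999, -0.0, -0.0]
contact_force: [-0.2, 0.2, -0.6]
opening: 0.159
```

```bash
python3 -c "
from h import *
st();c=cam('wrist');save(c,'w6',None,1.4);np.save('w6.npy',dict(p=c['p'],Rm=c['Rm'],f=c['f'],cx=c['cx'],cy=c['cy'],frame=c['frame']),allow_pickle=True)
tgt([.574,.225,.128],183.7)"
```

```text
t 7.88 p [0.5738 0.2246 0.1915] psi -176.35 zax [-7.e-04 -9.e-04 -1.e+00] F [-0.24  0.15 -0.64] Tq [-0.001 -0.029  0.002] op 0.1588 q [ 2.090e-01  1.940e-01  1.762e+00 -1.000e-03  1.186e+00 -1.425e+00]
turn [-0.0007 -0.0004 -0.0014] shift [-0.0001  0.0007  0.0637]
```

View pics/w6.png

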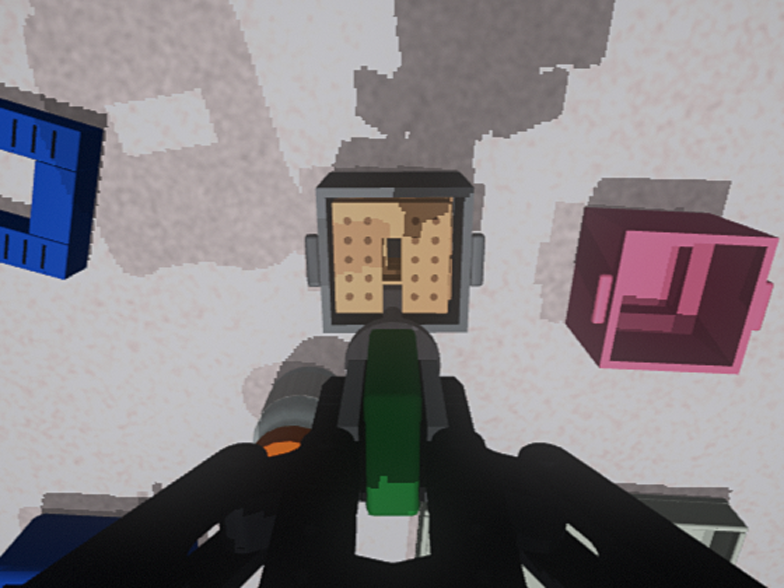

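Request:
arm_command(
  steps=[
    [[0,0,-0.001],[0,0.0005,0.02],-1],
    [[0,0,-0.001],[0,0.0005,0.045],-1],
    [[0,0,-0.001],[0,0.0005,0.06],-1],
    [[0,0,-0.001],[0,0.0005,0.066],-1],
    [[0,0,-0.001],[0,0.0005,0.066],-1],
  ],
)

```text
time: 8.55
eef_pos: [0.5739, 0.2246, 0.1254]
tcp_rot: [-0.032, 0.999, -0.0, -0.0]
contact_force: [0.4, -1.1, -1.1]
opening: 0.155
```

```bash
python3 -c "
from h import *
st();c=cam('wrist');save(c,'w7',(200,130,360,250),5);np.save('w7.npy',dict(p=c['p'],Rm=c['Rm'],f=c['f'],cx=c['cx'],cy=c['cy'],frame=c['frame']),allow_pickle=True)
tgt([.574,.225,.118],183.7)"
```

```text
t 8.55 p [0.5739 0.2246 0.1254] psi -176.34 zax [-8.e-04 -9.e-04 -1.e+00] F [ 0.39 -1.05 -1.11] Tq [-0.057 -0.056  0.012] op 0.1554 q [ 2.090e-01  2.650e-01  1.807e+00 -1.000e-03  1.071e+00 -1.426e+00]
turn [-0.0007  0.0006 -0.0005] shift [0.0004 0.0003 0.0082]
```

View pics/w7.png

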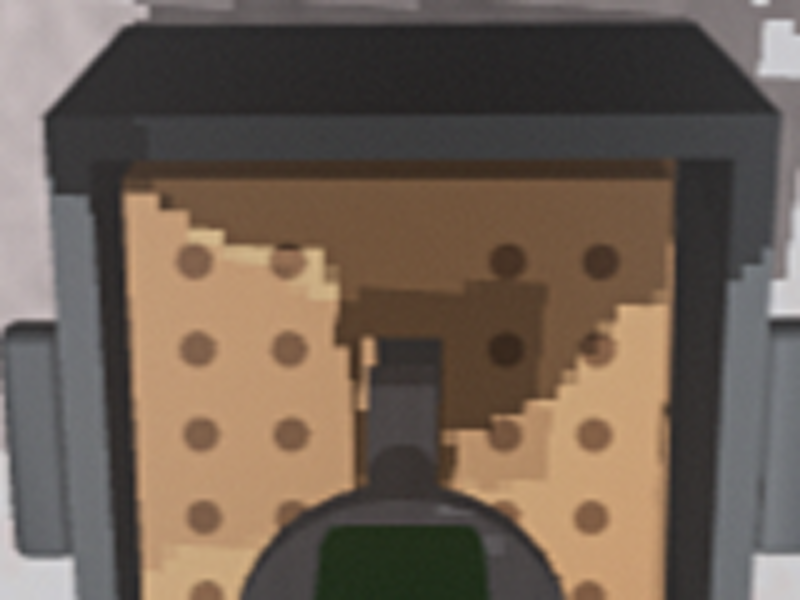

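```bash
python3 -c "
from h import *
d=np.load('w7.npy',allow_pickle=True).item()
for u,v in [(371,380),(442,380),(375,342),(441,340)]:
  print([at(d,200+u/5,130+v/5,z)[:2].round(4) for z in (.056,.064,.071)])
# predicted foot
ps=np.radians(3.7);ex=np.array([np.cos(ps),np.sin(ps),0]);ey=np.array([-np.sin(ps),np.cos(ps),0])
g=np.array([.5739,.2246,0])
for z in (.064,.071):
  P=[g+sx*.011*ex+sy*.004*ey+[0,0,z] for sx in(-1,) for sy in (-1,1)]
  print(z,[( (x-[200,130])*5).round(0) for x in proj(d,P)], np.array(P).round(4))
ss=np.array([[.5618,.2181,.056],[.5613,.2292,.056]]);print((proj(d,ss)-[200,130])*5)
"
```

```text
[array([0.5674, 0.2205]), array([0.5645, 0.2205]), array([0.562 , 0.2205])]
[array([0.5669, 0.2291]), array([0.564 , 0.2287]), array([0.5614, 0.2284])]
[array([0.5625, 0.2207]), array([0.5598, 0.2207]), array([0.5574, 0.2206])]
[array([0.5618, 0.2286]), array([0.5591, 0.2283]), array([0.5567, 0.228 ])]
0.064 [array([367., 369.]), array([436., 369.])] [[0.5632 0.2199 0.064 ]
 [0.5627 0.2279 0.064 ]]
0.071 [array([365., 390.]), array([437., 390.])] [[0.5632 0.2199 0.071 ]
 [0.5627 0.2279 0.071 ]]
[[353.39894942 334.85450645]
 [446.26414903 336.52361153]]
```

Request:
arm_command(
  steps=[
    [[0,0,0],[-0.001,0,0.002],-1],
    [[0,0,0],[-0.0012,0,0.004],-1],
    [[0,0,0],[-0.0012,0,0.006],-1],
    [[0,0,0],[-0.0012,0,0.0075],-1],
    [[0,0,0],[-0.0012,0,0.009],-1],
    [[0,0,0],[-0.0012,0,0.0105],-1],
    [[0,0,0],[-0.0012,0,0.0115],-1],
  ],
)

```text
time: 9.48
eef_pos: [0.5756, 0.2248, 0.1146]
tcp_rot: [-0.032, 0.999, -0.0, 0.0]
contact_force: [-0.1, 0.3, -1.8]
opening: 0.159
```

```bash
python3 -c "
from h import *
st();c=cam('wrist');save(c,'w8',(200,130,360,250),5)
st()"
```

```text
t 9.47 p [0.5756 0.2248 0.1146] psi -176.33 zax [ 5.e-04 -6.e-04 -1.e+00] F [-0.08  0.35 -1.85] Tq [0.028 0.023 0.042] op 0.1588 q [ 2.090e-01  2.810e-01  1.809e+00 -1.000e-03  1.051e+00 -1.426e+00]
t 9.53 p [0.5755 0.2248 0.1144] psi -176.33 zax [ 3.e-04 -7.e-04 -1.e+00] F [-0.84  0.81 -0.57] Tq [-0.041 -0.008 -0.019] op 0.1533 q [ 2.090e-01  2.810e-01  1.809e+00 -1.000e-03  1.051e+00 -1.426e+00]
```

View pics/w8.png

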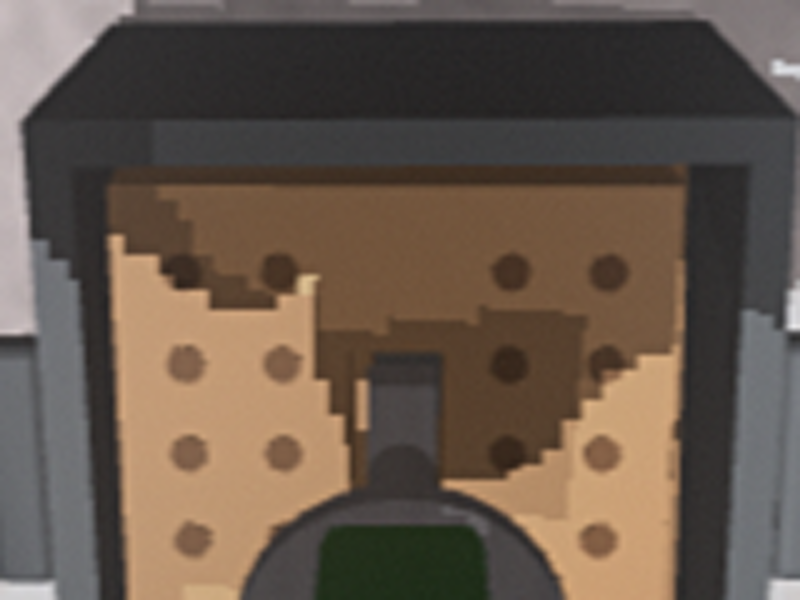

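Request:
arm_command(
  steps=[
    [[0,0,0],[0,0,0.0015],-1],
    [[0,0,0],[0,0,0.003],-1],
    [[0,0,0],[0,0,0.0045],-1],
    [[0,0,0],[0,0,0.006],-1],
    [[0,0,0],[0,0,0.0075],-1],
    [[0,0,0],[0,0,0.0085],-1],
    [[0,0,0],[0,0,0.0095],-1],
    [[0,0,0],[0,0,0.0095],-1],
  ],
)

```text
time: 10.52
eef_pos: [0.5756, 0.2248, 0.1057]
tcp_rot: [-0.032, 0.999, -0.0, 0.0]
contact_force: [-2.0, -1.2, 2.6]
opening: 0.15
```

```bash
python3 -c "
from h import *
st()"
```

```text
t 10.53 p [0.5756 0.2248 0.1057] psi -176.32 zax [ 4.e-04 -8.e-04 -1.e+00] F [-2.03 -1.23  2.57] Tq [-0.105  0.432 -0.035] op 0.1495 q [ 2.090e-01  2.920e-01  1.813e+00 -1.000e-03  1.036e+00 -1.426e+00]
```

Request:
arm_command(
  steps=[
    [[0,0,0],[0.001,0.0005,-0.0005],-1],
    [[0,0,0],[0.002,0.001,-0.0005],-1],
    [[0,0,0],[0.0025,0.0016,-0.0005],-1],
    [[0,0,0],[0.0025,0.0016,0.0005],-1],
    [[0,0,0],[0.0025,0.0016,0.0015],-1],
    [[0,0,0],[0.0025,0.0016,0.0015],-1],
  ],
)

```text
time: 11.28
eef_pos: [0.5729, 0.2262, 0.1039]
tcp_rot: [-0.032, 0.999, -0.0, -0.0]
contact_force: [0.1, -0.5, -1.5]
opening: 0.159
```

```bash
python3 -c "
from h import *
st()"
```

```text
t 11.28 p [0.5729 0.2262 0.1039] psi -176.33 zax [-1.e-04 -8.e-04 -1.e+00] F [ 0.15 -0.54 -1.48] Tq [-0.139 -0.025 -0.03 ] op 0.1585 q [ 2.120e-01  2.910e-01  1.819e+00 -1.000e-03  1.032e+00 -1.423e+00]
```

Request:
arm_command(
  steps=[
    [[0,0,0],[0,0,0.0012],-1],
    [[0,0,0],[0,0,0.0024],-1],
    [[0,0,0],[0,0,0.0036],-1],
    [[0,0,0],[0,0,0.0036],-1],
  ],
)

```text
time: 11.78
eef_pos: [0.5728, 0.2262, 0.1]
tcp_rot: [-0.032, 0.999, -0.0, -0.0]
contact_force: [-0.4, 0.1, -1.5]
opening: 0.152
```

```bash
python3 -c "
from h import *
st()"
```

```text
t 11.78 p [0.5728 0.2262 0.1   ] psi -176.33 zax [-3.e-04 -8.e-04 -1.e+00] F [-0.42  0.08 -1.47] Tq [-0.123 -0.05   0.024] op 0.1521 q [ 2.120e-01  2.950e-01  1.821e+00 -1.000e-03  1.026e+00 -1.423e+00]
```

In plate 2 and moving freely. Continuing toward plate 3.

Request:
arm_command(
  steps=[
    [[0,0,0],[0,0,0.0015],-1],
    [[0,0,0],[0,0,0.003],-1],
    [[0,0,0],[0,0,0.0045],-1],
    [[0,0,0],[0,0,0.0055],-1],
    [[0,0,0],[0,0,0.0065],-1],
    [[0,0,0],[0,0,0.0072],-1],
    [[0,0,0],[0,0,0.0072],-1],
  ],
)

```text
time: 12.65
eef_pos: [0.5726, 0.2262, 0.0927]
tcp_rot: [-0.032, 0.999, -0.0, -0.0]
contact_force: [0.5, -0.2, -1.5]
opening: 0.156
```

```bash
python3 -c "
from h import *
st()"
```

```text
t 12.65 p [0.5726 0.2262 0.0927] psi -176.33 zax [-6.e-04 -9.e-04 -1.e+00] F [ 0.48 -0.21 -1.49] Tq [-0.043  0.062  0.023] op 0.156 q [ 2.120e-01  3.050e-01  1.824e+00 -1.000e-03  1.013e+00 -1.423e+00]
```

Request:
arm_command(
  steps=[
    [[0,0,0],[0,0,0.001],-1],
    [[0,0,0],[0,0,0.002],-1],
    [[0,0,0],[0,0,0.003],-1],
    [[0,0,0],[0,0,0.003],-1],
  ],
)

```text
time: 13.15
eef_pos: [0.5726, 0.2262, 0.0895]
tcp_rot: [-0.032, 0.999, -0.0, -0.0]
contact_force: [0.8, -0.8, -0.5]
opening: 0.153
```

```bash
python3 -c "
from h import *
st()"
```

```text
t 13.15 p [0.5726 0.2262 0.0895] psi -176.33 zax [-7.e-04 -9.e-04 -1.e+00] F [ 0.81 -0.76 -0.53] Tq [-0.092  0.028 -0.033] op 0.1526 q [ 2.120e-01  3.090e-01  1.826e+00 -1.000e-03  1.008e+00 -1.423e+00]
```

Request:
arm_command(
  steps=[
    [[0,0,0],[0,0,0.002],-1],
    [[0,0,0],[0,0,0.004],-1],
    [[0,0,0],[0,0,0.006],-1],
    [[0,0,0],[0,0,0.008],-1],
    [[0,0,0],[0,0,0.0095],-1],
    [[0,0,0],[0,0,0.0095],-1],
  ],
)

```text
time: 13.9
eef_pos: [0.5725, 0.2262, 0.0797]
tcp_rot: [-0.032, 0.999, -0.0, -0.0]
contact_force: [0.2, -0.3, -1.3]
opening: 0.149
```

```bash
python3 -c "
from h import *
st()"
```

```text
t 13.9 p [0.5725 0.2262 0.0797] psi -176.33 zax [-9.e-04 -9.e-04 -1.e+00] F [ 0.17 -0.25 -1.31] Tq [-0.066  0.016 -0.002] op 0.1485 q [ 2.120e-01  3.220e-01  1.830e+00 -1.000e-03  9.910e-01 -1.423e+00]
```

Request:
arm_command(
  steps=[
    [[0,0,0],[0,0,0.0015],-1],
    [[0,0,0],[0,0,0.003],-1],
    [[0,0,0],[0,0,0.0045],-1],
    [[0,0,0],[0,0,0.0058],-1],
    [[0,0,0],[0,0,0.0066],-1],
    [[0,0,0],[0,0,0.007],-1],
    [[0,0,0],[0,0,0.007],-1],
  ],
)

```text
time: 14.78
eef_pos: [0.5725, 0.2262, 0.0727]
tcp_rot: [-0.032, 0.999, -0.0, -0.0]
contact_force: [-0.1, -0.2, -1.1]
opening: 0.154
```

```bash
python3 -c "
from h import *
st()"
```

```text
t 14.78 p [0.5725 0.2262 0.0727] psi -176.33 zax [-9.e-04 -9.e-04 -1.e+00] F [-0.09 -0.16 -1.13] Tq [-0.147 -0.027  0.006] op 0.1544 q [ 2.120e-01  3.320e-01  1.832e+00 -1.000e-03  9.790e-01 -1.423e+00]
```

Request:
arm_command(
  steps=[
    [[0,0,0],[0,0,0.0005],-1],
    [[0,0,0],[0,0,0.001],-1],
    [[0,0,0],[0,0,0.0015],-1],
    [[0,0,0],[0,0,0.0015],-1],
  ],
)

```text
time: 15.28
eef_pos: [0.5726, 0.2262, 0.0717]
tcp_rot: [-0.032, 0.999, -0.0, -0.001]
contact_force: [-2.0, -0.8, 3.8]
opening: 0.156
```

```bash
python3 -c "
from h import *
st()"
```

```text
t 15.28 p [0.5726 0.2262 0.0717] psi -176.32 zax [-0.001 -0.001 -1.   ] F [-1.97 -0.75  3.8 ] Tq [-0.203  0.301  0.006] op 0.1557 q [ 2.120e-01  3.330e-01  1.832e+00 -1.000e-03  9.770e-01 -1.423e+00]
```

Request:
arm_command(
  steps=[
    [[0,0,0],[0,0,-0.0008],-1],
    [[0,0,0.15],[0,0,-0.0008],-1],
    [[0,0,0.32],[0,0,-0.0008],-1],
    [[0,0,0.49],[0,0,-0.0008],-1],
    [[0,0,0.66],[0,0,-0.0008],-1],
    [[0,0,0.83],[0,0,-0.0008],-1],
    [[0,0,1.0],[0,0,-0.0008],-1],
    [[0,0,1.17],[0,0,-0.0008],-1],
    [[0,0,1.34],[0,0,-0.0008],-1],
    [[0,0,1.5],[0,0,-0.0008],-1],
    [[0,0,1.571],[0,0,-0.0008],-1],
    [[0,0,1.571],[0,0,-0.0008],-1],
  ],
)

```text
time: 16.77
eef_pos: [0.5721, 0.226, 0.0718]
tcp_rot: [0.684, 0.73, -0.001, -0.0]
contact_force: [-1.0, -1.2, -1.4]
opening: 0.152
```

```bash
python3 -c "
from h import *
st();c=cam('wrist');save(c,'w9',None,1.4);c=cam('side');save(c,'s9',(210,100,340,210),6)"
```

```text
t 16.77 p [0.5721 0.226  0.0718] psi 93.72 zax [-0.0022 -0.0015 -1.    ] F [-0.99 -1.23 -1.43] Tq [-0.243  0.116  0.018] op 0.1519 q [ 2.120e-01  3.330e-01  1.833e+00 -1.000e-03  9.780e-01  1.480e-01]
```

View pics/w9.png

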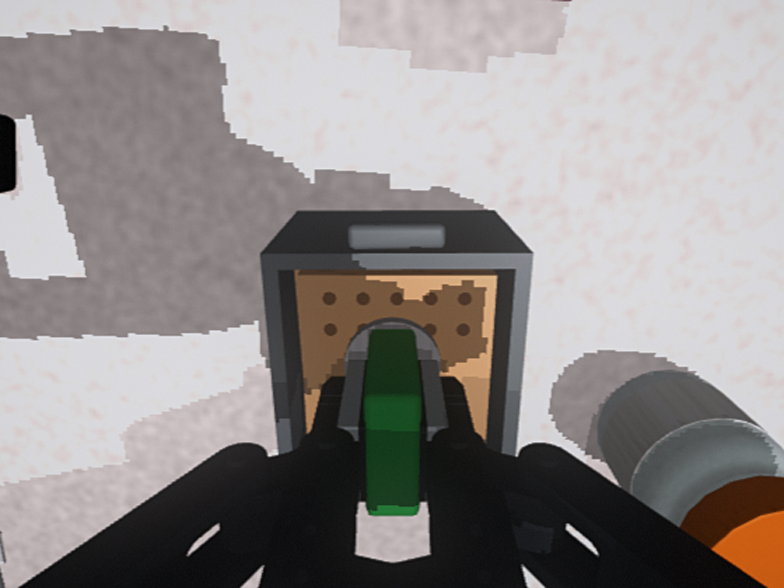

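View pics/s9.png

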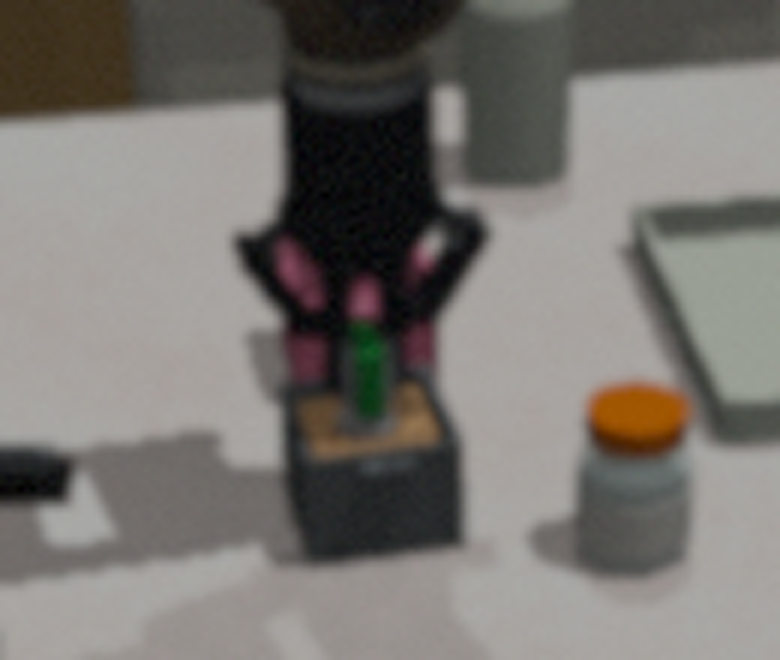

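Request:
arm_command(
  steps=[
    [[0,0,0],[0,0,0],-1],
    [[0,0,0],[0,0,-0.001],-1],
    [[0,0,0],[0,0,-0.002],-1],
    [[0,0,0],[0,0,-0.0035],-1],
    [[0,0,0],[0,0,-0.006],-1],
    [[0,0,0],[0,0,-0.01],-1],
    [[0,0,0],[0,0,-0.015],-1],
    [[0,0,0],[0,0,-0.02],-1],
    [[0,0,0],[0,0,-0.025],-1],
    [[0,0,0],[0,0,-0.03],-1],
  ],
)

```text
time: 18.12
eef_pos: [0.5723, 0.226, 0.1024]
tcp_rot: [0.684, 0.73, -0.001, -0.0]
contact_force: [0.5, -0.2, -3.5]
opening: 0.156
```

```bash
python3 -c "
from h import *
st();c=cam('wrist');save(c,'w10',None,1.4);c=cam('side');save(c,'s10',(210,100,340,210),6)"
```

```text
t 18.12 p [0.5723 0.226  0.1024] psi 93.73 zax [-0.0017 -0.0013 -1.    ] F [ 0.55 -0.18 -3.55] Tq [-0.052  0.016 -0.   ] op 0.156 q [ 2.120e-01  2.920e-01  1.820e+00 -1.000e-03  1.031e+00  1.470e-01]
```

View pics/w10.png

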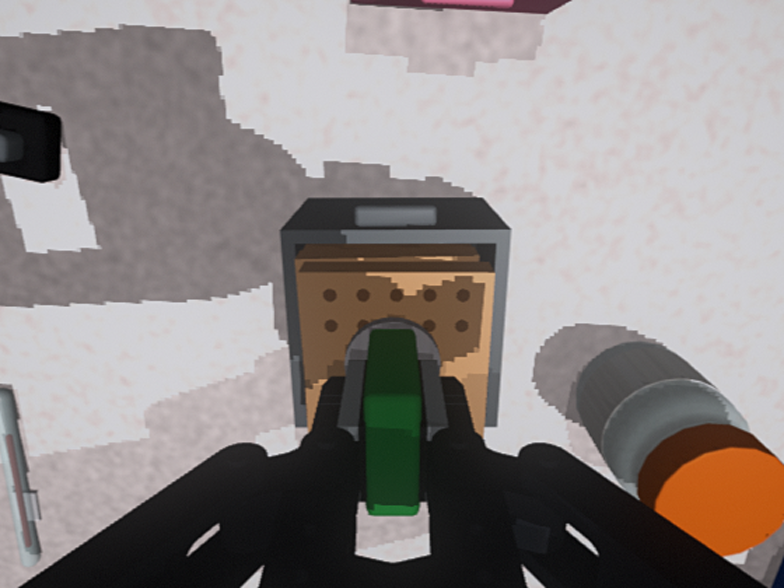

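View pics/s10.png

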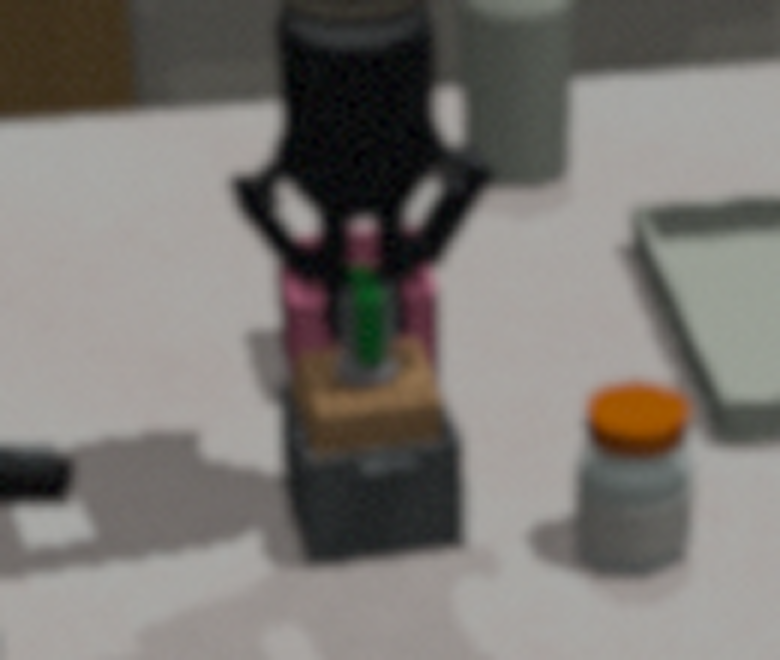

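All the plates are rising with the skewer, and the load is up by about 2.3 N. Lifting higher.

Request:
arm_command(
  steps=[
    [[0,0,0],[0,0,-0.006],-1],
    [[0,0,0],[0,0,-0.015],-1],
    [[0,0,0],[0,0,-0.025],-1],
    [[0,0,0],[0,0,-0.035],-1],
    [[0,0,0],[0,0,-0.045],-1],
    [[0,0,0],[0,0,-0.053],-1],
    [[0,0,0],[0,0,-0.057],-1],
    [[0,0,0],[0,0,-0.058],-1],
    [[0,0,0],[0,0,-0.058],-1],
    [[0,0,0],[0,0,-0.058],-1],
  ],
)

```text
time: 19.48
eef_pos: [0.5725, 0.2261, 0.1604]
tcp_rot: [0.684, 0.73, -0.001, -0.0]
contact_force: [-0.5, 0.6, -3.8]
opening: 0.155
```

```bash
python3 -c "
from h import *
st();c=cam('side');save(c,'s11',(210,80,340,210),5)
tgt([.5505,-.013,.16],93.7)
tgt([.5505,-.013,.16],77)"
```

```text
t 19.48 p [0.5725 0.2261 0.1604] psi 93.73 zax [-0.0012 -0.0012 -1.    ] F [-0.47  0.61 -3.84] Tq [-0.021 -0.02   0.031] op 0.1552 q [ 2.120e-01  2.240e-01  1.787e+00 -1.000e-03  1.132e+00  1.470e-01]
turn [-0.0012  0.0011  0.0006] shift [-0.2372 -0.0376  0.0008]
turn [-0.001   0.0013  0.2921] shift [-0.2372 -0.0376  0.0008]
```

View pics/s11.png

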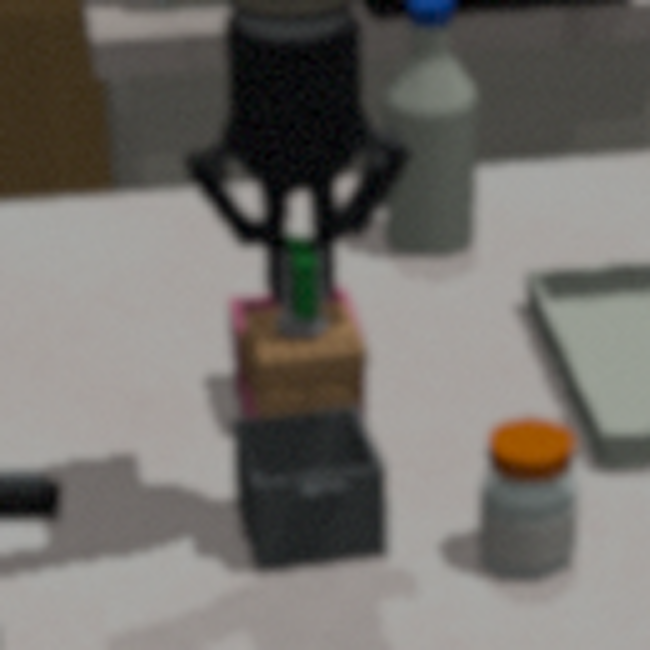

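Request:
arm_command(
  steps=[
    [[0,0,0.02],[-0.006,-0.001,0],-1],
    [[0,0,0.05],[-0.02,-0.003,0],-1],
    [[0,0,0.08],[-0.042,-0.007,0],-1],
    [[0,0,0.11],[-0.068,-0.011,0],-1],
    [[0,0,0.15],[-0.096,-0.015,0],-1],
    [[0,0,0.19],[-0.124,-0.02,0],-1],
    [[0,0,0.22],[-0.152,-0.024,0],-1],
    [[0,0,0.25],[-0.18,-0.028,0],-1],
    [[0,0,0.28],[-0.205,-0.032,0],-1],
    [[0,0,0.292],[-0.224,-0.036,0],-1],
    [[0,0,0.292],[-0.234,-0.0375,0],-1],
    [[0,0,0.292],[-0.237,-0.0375,0],-1],
  ],
)

```text
time: 21.02
eef_pos: [0.5505, -0.0134, 0.1608]
tcp_rot: [0.783, 0.622, -0.001, 0.0]
contact_force: [0.2, -0.2, -4.3]
opening: 0.151
```

```bash
python3 -c "
from h import *
st();c=cam('wrist');save(c,'w12',None,1.4);np.save('w12.npy',dict(p=c['p'],Rm=c['Rm'],f=c['f'],cx=c['cx'],cy=c['cy'],frame=c['frame']),allow_pickle=True)
tgt([.5505,-.013,.09],77)"
```

```text
t 21.02 p [ 0.5505 -0.0134  0.1608] psi 76.95 zax [-1.e-03 -9.e-04 -1.e+00] F [ 0.18 -0.23 -4.3 ] Tq [ 0.016 -0.068 -0.001] op 0.1508 q [-2.080e-01  8.400e-02  1.945e+00 -1.000e-03  1.114e+00  2.000e-02]
turn [-0.0007  0.0014 -0.0003] shift [ 0.0003 -0.0001  0.0708]
```

View pics/w12.png

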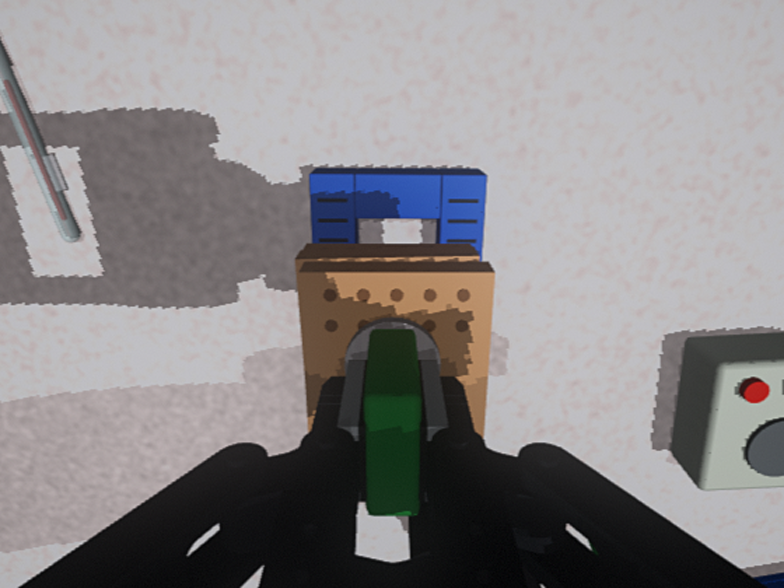

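Request:
arm_command(
  steps=[
    [[0,0,0],[0,0,0.008],-1],
    [[0,0,0],[0,0,0.02],-1],
    [[0,0,0],[0,0,0.035],-1],
    [[0,0,0],[0,0,0.05],-1],
    [[0,0,0],[0,0,0.062],-1],
    [[0,0,0],[0,0,0.07],-1],
    [[0,0,0],[0,0,0.074],-1],
    [[0,0,0],[0,0,0.075],-1],
    [[0,0,0],[0,0,0.075],-1],
  ],
)

```text
time: 22.2
eef_pos: [0.5509, -0.0134, 0.0863]
tcp_rot: [0.783, 0.622, -0.0, 0.001]
contact_force: [-0.1, -0.2, -3.5]
opening: 0.154
```

```bash
python3 -c "
from h import *
st();c=cam('wrist');save(c,'w13',None,1.4);c=cam('side');save(c,'s13',(210,150,340,270),5)"
```

```text
t 22.2 p [ 0.5509 -0.0134  0.0863] psi 76.97 zax [ 0.     -0.0013 -1.    ] F [-0.06 -0.17 -3.45] Tq [-0.022 -0.056 -0.026] op 0.1538 q [-0.208  0.184  1.987 -0.002  0.97   0.02 ]
```

View pics/w13.png

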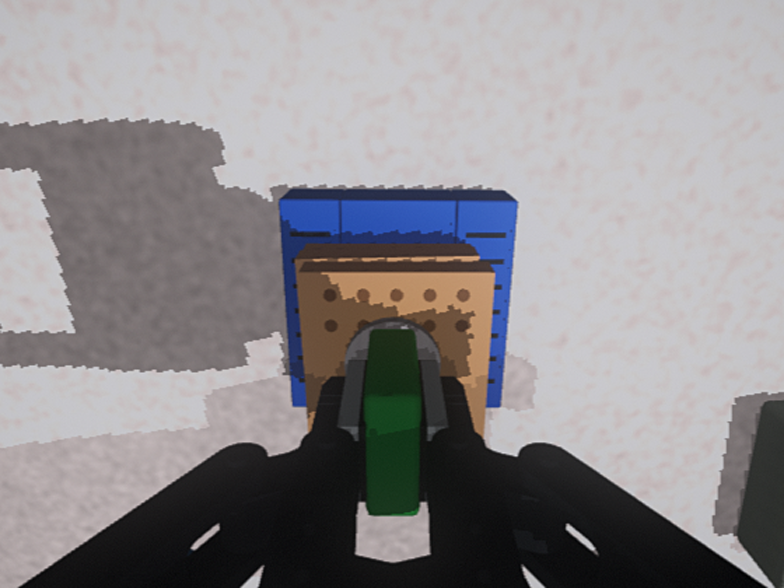

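View pics/s13.png

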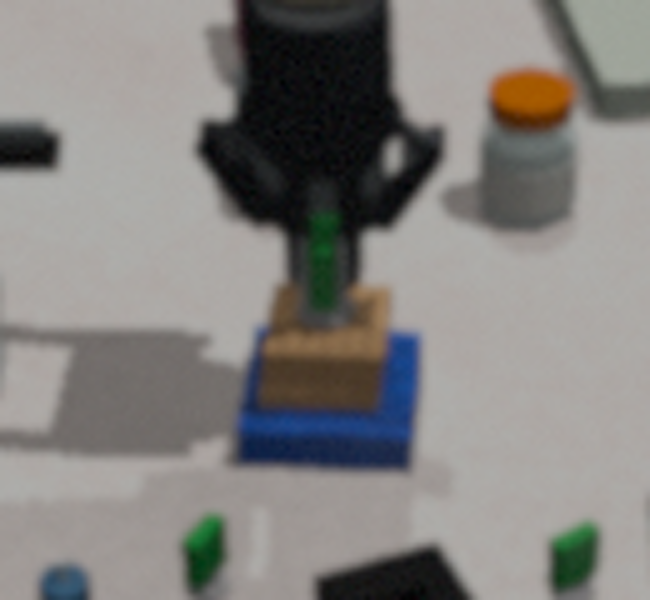

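```bash
python3 -c "
from h import *
s=get_state();c=cam('wrist')
for L,z in (([(280,200),(517,200),(502,406),(292,406)],.026),([(300,270),(495,270)],.0675)):
  C=np.array([at(c,u/1.4,v/1.4,z)[:2] for u,v in L]);print(C.round(4),C.mean(0).round(4),np.linalg.norm(np.diff(C,axis=0),axis=1))
a=np.radians(77);ex=np.array([np.cos(a),np.sin(a)]);print('plate centre',C.mean(0)-.032*ex)
st()"
```

```text
[[ 0.5193  0.0422]
 [ 0.6093  0.0214]
 [ 0.5889 -0.069 ]
 [ 0.4973 -0.0478]] [ 0.5537 -0.0133] [0.09230747 0.09268673 0.0939829 ]
[[0.5294 0.0244]
 [0.5909 0.0101]] [0.5602 0.0172] [0.06315355]
plate centre [ 0.55296003 -0.01393697]
t 22.35 p [ 0.5509 -0.0134  0.0864] psi 76.98 zax [ 2.0e-04 -1.4e-03 -1.0e+00] F [ 0.18  0.17 -3.71] Tq [ 0.026 -0.008  0.038] op 0.1544 q [-0.208  0.183  1.987 -0.002  0.97   0.02 ]
```

Request:
arm_command(
  steps=[
    [[0,0,0],[0,0,0.001],-1],
    [[0,0,0],[0,0,0.0025],-1],
    [[0,0,0],[0,0,0.004],-1],
    [[0,0,0],[0,0,0.005],-1],
    [[0,0,0],[0,0,0.006],-1],
    [[0,0,0],[0,0,0.0065],-1],
    [[0,0,0],[0,0,0.0065],-1],
  ],
)

```text
time: 23.22
eef_pos: [0.5514, -0.0135, 0.0804]
tcp_rot: [0.783, 0.622, -0.0, 0.001]
contact_force: [0.0, -0.1, -1.8]
opening: 0.158
```

```bash
python3 -c "
from h import *
st()"
```

```text
t 23.23 p [ 0.5514 -0.0135  0.0804] psi 76.98 zax [ 0.0013 -0.0017 -1.    ] F [ 0.02 -0.09 -1.8 ] Tq [-0.019 -0.07   0.034] op 0.1576 q [-0.208  0.193  1.989 -0.002  0.958  0.02 ]
```

Request:
arm_command(
  steps=[
    [[0,0,0],[0,0,0.0008],-1],
    [[0,0,0],[0,0,0.0016],-1],
    [[0,0,0],[0,0,0.0022],-1],
    [[0,0,0],[0,0,0.0022],-1],
  ],
)

```text
time: 23.72
eef_pos: [0.5514, -0.0135, 0.0781]
tcp_rot: [0.783, 0.622, -0.0, 0.001]
contact_force: [0.3, 0.7, -1.2]
opening: 0.152
```

```bash
python3 -c "
from h import *
st()"
```

```text
t 23.73 p [ 0.5514 -0.0135  0.0781] psi 76.98 zax [ 0.0012 -0.0016 -1.    ] F [ 0.26  0.72 -1.19] Tq [ 0.008  0.041 -0.035] op 0.1524 q [-0.208  0.196  1.99  -0.002  0.954  0.02 ]
```

Request:
arm_command(
  steps=[
    [[0,0,0],[0,0,0.0003],-0.6],
    [[0,0,0],[0,0,0.0003],-0.5],
    [[0,0,0],[0,0,0.0003],-0.3],
    [[0,0,0],[0,0,0.0003],-0.1],
    [[0,0,0],[0,0,0.0003],0.1],
    [[0,0,0],[0,0,0.0003],0.1],
    [[0,0,0],[0,0,0.0003],0.1],
    [[0,0,0],[0,0,0.0003],0.1],
  ],
)

```text
time: 24.72
eef_pos: [0.5513, -0.0135, 0.0778]
tcp_rot: [0.783, 0.622, -0.0, 0.001]
contact_force: [0.3, 0.9, 0.1]
opening: 0.551
```

```bash
python3 -c "
from h import *
st();c=cam('wrist');save(c,'w14',None,1.4)"
```

```text
t 24.73 p [ 0.5513 -0.0135  0.0778] psi 76.98 zax [ 0.0011 -0.0016 -1.    ] F [0.26 0.86 0.13] Tq [ 0.052 -0.004  0.006] op 0.5513 q [-0.208  0.197  1.99  -0.002  0.953  0.02 ]
```

View pics/w14.png

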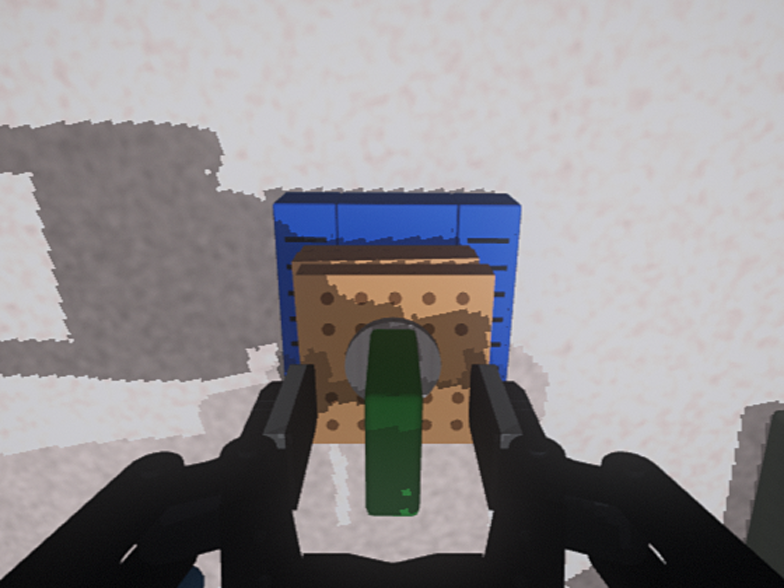

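Released: the skewer stands upright at (393,420), with both fingers clear of it at x≈310 and 475. Retreating straight up.

Request:
arm_command(
  steps=[
    [[0,0,0],[0,0,-0.005],0.1],
    [[0,0,0],[0,0,-0.015],0.1],
    [[0,0,0],[0,0,-0.03],0.1],
    [[0,0,0],[0,0,-0.05],0.1],
    [[0,0,0],[0,0,-0.075],0.1],
    [[0,0,0],[0,0,-0.1],0.1],
    [[0,0,0],[0,0,-0.12],0.1],
    [[0,0,0],[0,0,-0.12],0.1],
  ],
)

```text
time: 25.78
eef_pos: [0.5527, -0.0136, 0.2011]
tcp_rot: [0.783, 0.622, 0.002, 0.003]
contact_force: [0.6, 1.2, -0.2]
opening: 0.55
```

```bash
python3 -c "
from h import *
st();c=cam('wrist');save(c,'w15',None,1.4);c=cam('side');save(c,'s15',None,1.4)"
```

```text
t 25.77 p [ 0.5527 -0.0136  0.2011] psi 76.98 zax [ 0.007  -0.0029 -1.    ] F [ 0.63  1.25 -0.18] Tq [-0.004 -0.036 -0.017] op 0.5495 q [-2.080e-01  4.100e-02  1.912e+00 -1.000e-03  1.181e+00  2.000e-02]
```

View pics/w15.png

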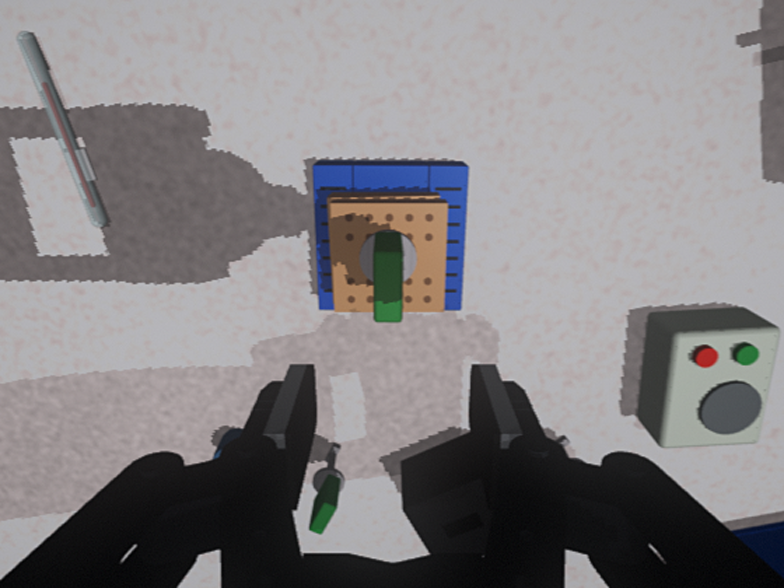

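View pics/s15.png

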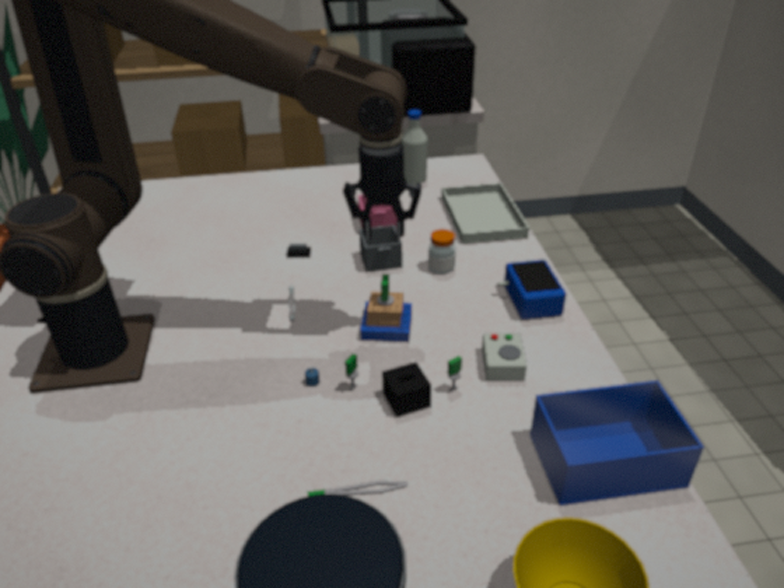

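The stack sits on the stand at about (388,255) in the wrist picture, with the skewer upright and the gripper clear. The bystanders are where they were. I'll check the centring numerically and hand in.

```bash
python3 -c "
from h import *
c=cam('wrist')
P=np.array([at(c,u/1.4,v/1.4,.062)[:2] for u,v in [(330,203),(447,202),(445,311),(334,311)]])
S=np.array([at(c,u/1.4,v/1.4,.026)[:2] for u,v in [(314,165),(467,165),(462,310),(320,310)]])
for A in(P,S):print(A.mean(0).round(4),np.linalg.norm(np.diff(A,axis=0),axis=1).round(4))
print(sign_off())"
```

```text
[ 0.55   -0.0126] [0.0627 0.0631 0.0638]
[ 0.551  -0.0122] [0.0904 0.0926 0.0922]
the job is handed in; nothing more can be done
None
```

The job is handed in: the skewer is standing in the stack of three plates on the blue stand, and the gripper is clear of it. I gave it in at about 26 s of the 72 s allowed. No verdict came back, so what follows rests on my own readings.

- **Threading:** I took the large skewer from the black holder. The foot touched what I took for the rim of the middle plate's slot. I moved it sideways about 2.5 mm and 1.5 mm, and it then went through freely until the collar touched the top plate.
- **Turning and lifting:** I raised it about half a millimetre to turn it, and it turned the quarter turn freely. All three plates came up together, adding about 2.3 N to the load.
- **Forces:** The wrist force readings I took during the work stayed below about 5 N.
- **Setting down:** I lowered the stack onto the stand while still holding the skewer, then let go and backed straight up.
- **Last checks:**
  - In the final wrist picture the pile's centre is at (0.550, −0.013) and the stand's at (0.551, −0.012), about 1 mm apart.
  - The skewer looks upright with its collar on the plates, and the bystanders look unmoved. I judged both by eye.
  - No check failed. Earlier estimates of the stand's centre differed by up to about 3 mm, well inside the 14 mm allowed.

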